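# Roll the copper roller home against the jaw with the wooden paddle

### The arm

A 6-joint arm with a two-finger parallel gripper is mounted at the origin on the work surface. World frame = base frame: x ahead of the robot, y to its left, z up, the work surface at z = 0. Lengths are in m, angles in rad, forces in N, time in s.
With the tool pointing down it reaches from about 0.3 to 0.775 m from the base axis. Payload 14.6 kg.
Tool frame: the origin (TCP) lies at the very end of the fingers, on their centre line; the grasp point (between the pads) lies 19 mm behind it; z points along the fingers, y is the line along which they close (so a half turn about z gives the same grasp; the last joint's range is limited). The gripper opens to 94 mm and grips with 3 to 60 N. Pads are 16 mm wide; open, the fingers measure 119 mm over their backs; the gripper's body (75 mm by 177 mm) begins 78 mm behind the grasp point.
Start: joints at [-1.3, 0.3, 1.521, -0, 1.321, -0.067], TCP at [0.182, -0.519, 0.205] pointing down, gripper open.
Joint ranges: [-3.03, 3.03], [-0.79, 2.21], [0.23, 2.52], [-1.04, 4.18], [0, 3.07], [-2.55, 2.55]. Speed limits (rad/s): [2.22, 2.22, 2.57, 3.14, 3.14, 3.14].

### API

Orientations are given as [roll, pitch, yaw] about the fixed x, y, z axes, in that order (R = Rz(yaw) Ry(pitch) Rx(roll)).
In Python, from station import ctrl, cams gives the robot as it stands. The module is installed in compiled form; this text tells all that it offers.
- The arm moves only by the tool arm_command, never from a script. Its argument "plan" is a list that holds one entry, the list of rows, each a list of 7 numbers: the shift along the tool's x, y, z in normalised numbers (1 is 1000 mm), then the turn, a rotation vector about the tool's x, y, z in fractions of the full range, 1 being pi/2 rad, then the closure, from -1 (fully open) to 1 (shut). A call has 1 to 12 rows; each row is the pose to reach, as a shift and turn from the pose commanded when the call began, along the tool's axes at that moment; what a row does not reach only later rows make up. A row lasts 1/10 s, in which the tool goes at most 50 mm and 8.59 degrees, less where a joint would pass 70% of its speed; a pose out of reach is approached as far as the arm can. A call with a gripper value outside its range is refused whole. The fingers move at their own pace and stop on an object; "squeeze" is the grip in N (left out, the last holds). Time passes only in rows, so rows that repeat a pose let the fingers close. It gives the time, the measured TCP pose, the force, the opening and the grip force at its end, in the units of the state.
- ctrl.get_obs(): the state, without advancing time (a new reading comes with each control period).
- cams.camera(name): name is "scene" or "top" or "wrist"; returns (picture, depth): 400x640x3 uint8, blue, green, red; 400x640 float32, m along the optical axis (not along the pixel's ray), 0 where there is no reading.
- cams.camera_info(name): a dict with "fx", "fy", "cx", "cy" (pixels), "world_to_cam" (4x4, takes a point from world to camera coordinates). Camera axes: x right, y down, z forward; pixel columns grow to the right and rows downward; lengths in m; the calibration is good to about 2 mm. A picture is of the moment at which its call begins: read the wrist's pose just before it. camera_info takes no time and is no camera call; for the wrist camera it gives the pose at the moment of the call.
- ctrl.hand_in(): hands the job in; it is judged then, once.
The state is a dict: "time_s": time; "qpos": joint angles; "joint_vel": joint speeds; "tau": joint torques, N m; "ee_pos": TCP position; "eef_rot": TCP orientation; "force": force on the tool from outside, world axes, zero at the start; "moment": the same for the moment, N m; "grip_width": finger opening in m; "grip_force": force on a finger pad.
Only numpy, scipy, OpenCV 4.12 (cv2) and the standard library are available. Lean on these libraries where they do the work, as an engineer would, in place of code of your own. Each camera call takes 0.05 s, during which the arm holds its last target. There are 200 camera calls.

### The job

Take the wooden paddle out of its stand and use it to roll the copper roller gently along the felt-lined track, not letting it run off by itself, up to the sliding steel jaw, and on until the jaw is fully home against its clamp block; then bed the roller there by keeping a light press on it (about 10 N, never over 18 N) for a second. Leave the roller touching the jaw, put the paddle back upright and fully down in its stand, never touch the roller with the gripper, and leave everything else on the bench as it is.

Things in the scene. Friction and masses are not known exactly. Their poses are not given: they have to be found in the camera images.
- track: dark wooden track fixed to the bench, 100 mm wide, 440 mm long, 34 mm high: a channel 70 mm wide between two side rails, open at both ends. Origin under its middle; y runs along the channel from the roller towards the jaw, z up. The felt-lined channel floor is 14 mm above the bench
- roller: hollow copper roller with closed ends and small brass caps, 40 mm diameter, 64 mm long, 0.22 to 0.38 kg, lying across the channel. Origin at its middle, on its axis (20 mm above the channel floor); x is its axis, y and z turn as it rolls. It rolls with a little resistance on the felt and soon comes to rest when left alone
- jaw: sliding steel jaw in the channel, 66 mm wide, 10 mm thick, 37 mm high. Origin on the channel floor, mid-face on the side of the roller; y points away from the roller. Pushed along y it slides with a drag of 2 N (3 to 5 N at the paddle, as the roller then skids), stays where it is left and comes home hard on the dark clamp block behind it, after 5 to 30 mm, unmeasured: feel for it
- paddle: light wooden paddle standing upright in the stand, 80 g: blade 50 mm wide (x), 10 mm thick (y), 56 mm high, and above it a handle 24 mm wide (x), 16 mm thick (y), from 56 to 100 mm above the underside. Origin under the middle of the blade, z up; pinch the handle across its thickness
- paddle_grip (a point): the middle of the paddle's handle, 78 mm above its underside
- stand: wooden block fixed to the bench, 90 x 56 x 40 mm, with a chamfered slot from above, 54 mm long (x), 14 mm wide (y), 35 mm deep, its bottom 5 mm above the bench. Origin under its middle; the paddle's underside rests on the slot's bottom, and its blade lies along the slot, either way round
- bowl: steel bowl, 110 mm across, 45 mm high, fixed to the bench; origin under its middle. One of it and the stand is on the left, the other on the right
- spare: a plain copper slug, 32 mm across and 50 mm high, standing on end beyond the track; a bystander; origin under its middle
- pot: lidded copper pot, 104 mm across, 108 mm high; a bystander; origin under its middle
- ewer: brass ewer, 90 mm across, 150 mm high; a bystander; origin under its middle
- cup: copper cup, 72 mm across, 75 mm high; a bystander; origin under its middle
- mallet: hammer, 240 mm long, lying on the near part of the bench; a bystander
- dish: flat metal dish, 150 mm across, 18 mm high; a bystander; origin under its middle
There are look-alikes about, which are no part of the job. Several things have the shape of the stand; the one meant has the colours described above. Of the things that look like the paddle, the larger one is meant.

How it is judged:
By the outcome, as a careful person would: the job done as asked, in the order asked, and still so for the second after the job is handed in, with the robot touching nothing.
It also fails if it takes over 72 s, if anything falls off the work surface, if the arm or the gripper's body presses on something with over 40 N, if the wrist force passes 120 N, or if a joint passes its speed limit or range.

## Working session

There is one attempt and no reset: what is moved stays moved. The work goes in short steps, Python scripts to look and compute and a tool call to move; the robot and the scene stay as the last step left them, time stands still between calls to the robot, and variables do not carry over. Pictures are saved under pics/ and viewed, at most 10 in all, crops included, and the job is handed in when it is done.

Besides the shell and the picture viewer there is one more tool, called after "Emit:" by a JSON object that holds its "fn" and its "kwargs". arm_command: Moves the arm, as the interface text tells. Its arguments: {"type":"object","properties":{"plan":{"type":"array"},"squeeze":{"type":"number"}},"required":["plan"]}

```bash
mkdir -p pics; cat > h.py <<'E'
import numpy as np,cv2
from station import ctrl,cams
def grab(n):
    i=cams.camera_info(n);p,d=cams.camera(n);np.savez(f'{n}.npz',p=p,d=d,T=i['world_to_cam'],k=[i['fx'],i['fy'],i['cx'],i['cy']]);return p,d
def load(n):
    z=np.load(f'{n}.npz');return z['p'],z['d'],z['T'],z['k']
def ray(T,k,u,v,z):
    R=T[:3,:3];t=T[:3,3];c=-R.T@t;r=R.T@np.array([(u-k[2])/k[0],(v-k[3])/k[1],1]);return c+r*(z-c[2])/r[2]
def cloud(n):
    p,d,T,k=load(n);v,u=np.mgrid[:400,:640];X=np.stack([(u-k[2])/k[0]*d,(v-k[3])/k[1]*d,d],-1);return (X-T[:3,3])@T[:3,:3]
E
python3 - <<'E'
from h import *
for n in('top','scene'):
    p,d=grab(n);cv2.imwrite(f'pics/{n}0.png',p)
o=ctrl.get_obs();print(o)
print(load('top')[2],load('top')[3])
E
```

```text
{'time_s': 0.1, 'qpos': array([-1.29960802e+00,  3.00445858e-01,  1.52147262e+00, -2.93907484e-05,
        1.32071249e+00, -6.65933595e-02]), 'joint_vel': array([ 0.00084804, -0.00152608, -0.002496  , -0.00078054,  0.00087732,
       -0.00041803]), 'tau': array([ 1.97873094e-03, -5.32644510e+01, -3.53286195e+01,  7.09493179e-02,
        2.34949740e-02, -8.28738712e-05]), 'ee_pos': array([ 0.18220126, -0.51870956,  0.20494606]), 'eef_rot': array([-3.14055474e+00, -4.06881945e-05,  3.37788931e-01]), 'force': array([0.43002999, 0.55834749, 0.28837465]), 'moment': array([ 0.00939144, -0.03080367, -0.03582989]), 'grip_force': 0.0, 'grip_width': 0.09391861941959666}
[[ 0.04535755 -0.99896979  0.00142892 -0.08079474]
 [-0.97803379 -0.04469819 -0.20359758  0.57575551]
 [ 0.2034517   0.00783715 -0.97905362  1.20091023]
 [ 0.          0.          0.          1.        ]] [474.34000372 474.34000372 318.96639423 205.95984568]
```

View pics/top0.png

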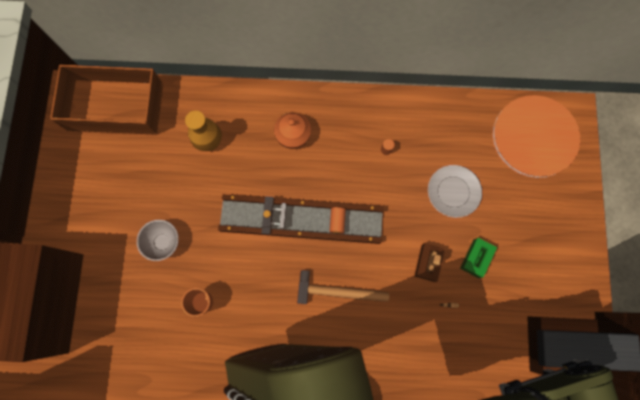

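View pics/scene0.png

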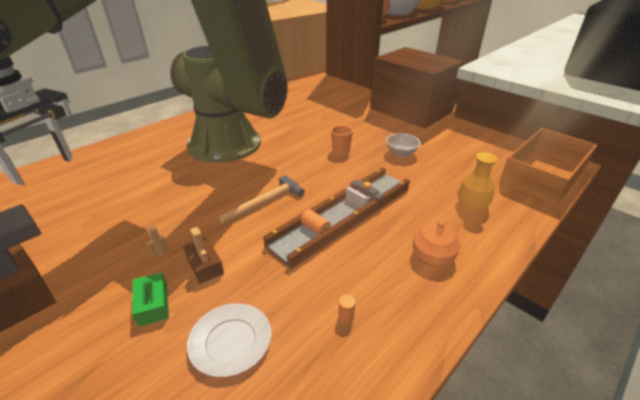

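The top view shows the stand candidates: the brown block at (431,261) holding a paddle, and the green block at (479,257), which is a look-alike with the wrong colour. A smaller paddle stands alone at (449,305). The roller is at (339,219), the jaw at (280,215) and the clamp block at (267,215). Next I'll take an enlarged crop and measure.

```bash
python3 - <<'E'
from h import *
p,d,T,k=load('top');q,_,_,_=load('scene')
a=cv2.resize(p[225:320,400:510],None,fx=4,fy=4,interpolation=2)
b=cv2.resize(q[215:335,120:235],None,fx=3.4,fy=3.4,interpolation=2)
c=cv2.resize(p[185:250,210:395],None,fx=4,fy=4,interpolation=2)
H=max(a.shape[0],b.shape[0]);pad=lambda x:cv2.copyMakeBorder(x,0,H-x.shape[0],0,0,0)
m=cv2.hconcat([pad(a),pad(b)])[:, :800];cv2.imwrite('pics/stand.png',cv2.resize(m,None,fx=.9,fy=.9));cv2.imwrite('pics/track.png',c)
X=cloud('top')
def reg(u0,u1,v0,v1,z0,z1,name):
    P=X[v0:v1,u0:u1].reshape(-1,3);P=P[(P[:,2]>z0)&(P[:,2]<z1)]
    if len(P)<5: print(name,len(P));return
    r=cv2.minAreaRect((P[:,:2]*1000).astype(np.float32));print(name,len(P),'rect',np.round(r[0],1),np.round(r[1],1),round(r[2],1),'mean',P.mean(0).round(4))
reg(410,450,235,290,.03,.05,'standtop')
reg(410,450,235,290,.07,.13,'paddle')
reg(435,465,295,315,.03,.13,'small')
reg(212,392,190,250,.028,.036,'rails')
reg(325,352,200,235,.045,.06,'roller')
reg(270,292,200,235,.045,.06,'jaw')
reg(255,275,200,235,.04,.09,'clamp')
for uv in[(431,245),(433,252),(437,252),(339,219),(300,215),(479,257)]: print(uv,X[uv[1],uv[0]].round(3))
E
```

```text
standtop 606 rect [ 448.1 -353.8] [57.6 90.6] 77.3 mean [ 0.4468 -0.3511  0.0401]
paddle 94 rect [ 448.  -353.5] [16.3 24.1] 75.2 mean [ 0.4472 -0.3516  0.0982]
small 67 rect [ 339.4 -404.1] [10.1 37.9] 2.6 mean [ 0.3389 -0.3989  0.0616]
rails 1374 rect [550.6  -4.7] [439.7 101.8] 88.2 mean [ 0.5497 -0.0071  0.0331]
roller 308 rect [ 547.5 -103.6] [36.  66.1] 89.2 mean [ 0.5473 -0.1034  0.0517]
jaw 121 rect [554.4  56.2] [72.7 38.2] 4.1 mean [0.5553 0.0501 0.0511]
clamp 279 rect [547.5  84.2] [90.1 26.4] 0.4 mean [0.5477 0.0846 0.0488]
(431, 245) [ 0.491 -0.356  0.041]
(433, 252) [ 0.469 -0.356  0.065]
(437, 252) [ 0.472 -0.371  0.045]
(339, 219) [ 0.547 -0.109  0.056]
(300, 215) [ 0.561 -0.003  0.014]
(479, 257) [ 0.468 -0.494  0.006]
```

View pics/stand.png

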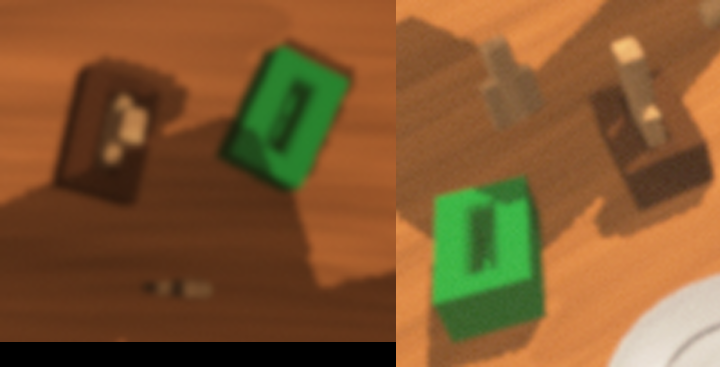

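View pics/track.png

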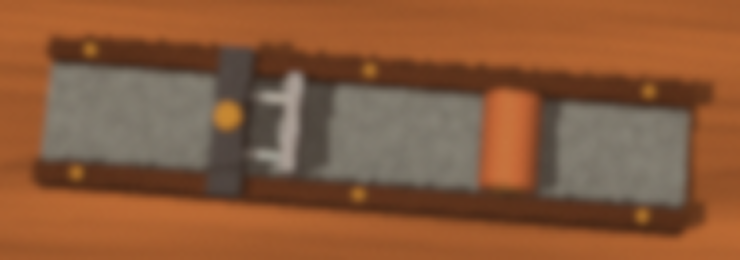

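The brown, dark-slotted block holding the larger paddle at top (431,261) is the stand that's meant. The green block (479,257) has the wrong colour, and the paddle at (449,305) is smaller. In the track crop the jaw plate is at (290,120), the roller at (511,138) and the clamp at (228,120). I'll move above the paddle.

The manual's scale: shifts go in shares of 1000 mm and turns go in shares of pi/2 rad. Converting my numbers, 306 mm / 1000 = 0.306, 300 mm / 1000 = 0.3, 0.56 rad / 1.5708 = 0.3565.

Emit:
{"fn": "arm_command", "kwargs": {"plan": [[[0.015,-0.003,0,0,0,0.0191,-1],[0.045,-0.01,0,0,0,0.0509,-1],[0.08,-0.018,0,0,0,0.0955,-1],[0.115,-0.025,0,0,0,0.1337,-1],[0.15,-0.033,0,0,0,0.1783,-1],[0.185,-0.041,0,0,0,0.2165,-1],[0.22,-0.049,0,0,0,0.261,-1],[0.255,-0.057,0,0,0,0.2992,-1],[0.285,-0.063,0,0,0,0.331,-1],[0.3,-0.066,0,0,0,0.3501,-1],[0.306,-0.0675,0,0,0,0.3565,-1],[0.306,-0.0675,0,0,0,0.3565,-1]]]}}

```text
time_s: 1.3
ee_pos: [0.4487, -0.3535, 0.2051]
eef_rot: [-3.141, 0.0, -0.221]
force: [-0.0, -0.0, -0.6]
grip_width: 0.0935
grip_force: 0.0
```

```bash
cat >> h.py <<'E'
from scipy.spatial.transform import Rotation as Ro
def delta(x,y,z,yaw,o=None):
    o=o or ctrl.get_obs();R=Ro.from_euler('xyz',o['eef_rot']).as_matrix();t=Ro.from_euler('xyz',[np.pi,0,yaw]).as_matrix()
    print('shift mm',(R.T@(np.array([x,y,z])-o['ee_pos'])*1000).round(1),'turn',Ro.from_matrix(R.T@t).as_rotvec().round(4))
E
python3 - <<'E'
from h import *
p,d=grab('wrist');cv2.imwrite('pics/w1.png',p)
o=ctrl.get_obs();print(o['time_s'],o['ee_pos'],o['eef_rot'],o['force'])
X=cloud('wrist')
def reg(z0,z1,name):
    P=X.reshape(-1,3);P=P[(P[:,2]>z0)&(P[:,2]<z1)&(np.hypot(P[:,0]-.448,P[:,1]+.354)<.065)]
    print(name,len(P))
    if len(P)<5:return
    r=cv2.minAreaRect((P[:,:2]*1000).astype(np.float32));print(np.round(r[0],1),np.round(r[1],1),round(r[2],2),P.mean(0).round(4))
reg(.036,.044,'stand');reg(.098,.11,'handle');reg(.055,.065,'blade')
# track edges from top
X=cloud('top')[190:250,212:392].reshape(-1,3);P=X[(X[:,2]>.029)&(X[:,2]<.037)]
u,c=None,P[:,:2].mean(0);w=np.linalg.svd(P[:,:2]-c)[2][0] if len(P)<3000 else None
print('track dir',np.degrees(np.arctan2(w[1],w[0])))
delta(.448,-.3538,.064,-.222,o)
E
```

```text
1.35 [ 0.4482267  -0.35397117  0.20520553] [-3.14145184e+00  5.08970371e-04 -2.21422234e-01] [-0.05556344  0.12693726  1.58527608]
stand 4085
[ 448. -355.] [56.1 90.6] 77.01 [ 0.4514 -0.3557  0.04  ]
handle 577
[ 448.  -355.3] [15.5 24.5] 77.23 [ 0.4491 -0.3554  0.1047]
blade 180
[ 466.  -358.6] [13.6 13.8] 78.08 [ 0.466  -0.3591  0.0611]
track dir -91.87579523596476
shift mm [-2.000e-01 -1.000e-01  1.412e+02] turn [-0.0001  0.0005  0.0006]
```

View pics/w1.png

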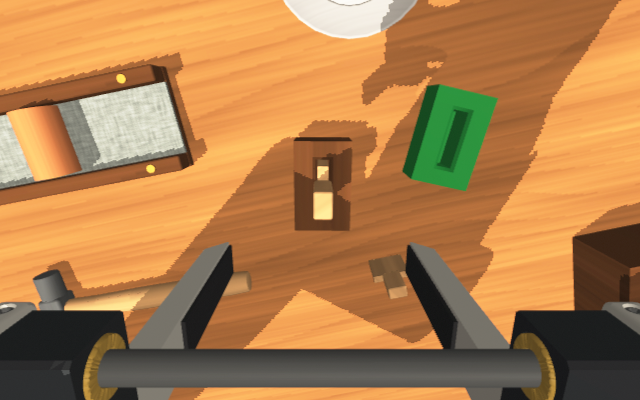

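The wrist view shows the brown stand at (322,185) with the paddle handle at (322,205), centred between the fingers. The wrist measurement gives (448,-355), yaw -0.225. Now I'll descend and grip.

In the tool's units: 139 mm / 1000 = 0.139, 1.2 mm / 1000 = 0.0012, 0.003 rad / 1.5708 = 0.0019.

Emit:
{"fn": "arm_command", "kwargs": {"plan": [[[0,0.0012,0.008,0,0,0.0019,-1],[0,0.0012,0.025,0,0,0.0019,-1],[0,0.0012,0.045,0,0,0.0019,-1],[0,0.0012,0.065,0,0,0.0019,-1],[0,0.0012,0.085,0,0,0.0019,-1],[0,0.0012,0.103,0,0,0.0019,-1],[0,0.0012,0.119,0,0,0.0019,-1],[0,0.0012,0.13,0,0,0.0019,-1],[0,0.0012,0.137,0,0,0.0019,-1],[0,0.0012,0.139,0,0,0.0019,-1],[0,0.0012,0.139,0,0,0.0019,-1]]]}}

```text
time_s: 2.45
ee_pos: [0.4483, -0.3552, 0.0666]
eef_rot: [3.141, -0.0, -0.225]
force: [-0.8, 0.2, -0.7]
grip_width: 0.0941
grip_force: 0.0
```

Emit:
{"fn": "arm_command", "kwargs": {"plan": [[[0,0,0,0,0,0,0],[0,0,0,0,0,0,0.4],[0,0,0,0,0,0,0.7],[0,0,0,0,0,0,1],[0,0,0,0,0,0,1],[0,0,0,0,0,0,1],[0,0,0,0,0,0,1],[0,0,0,0,0,0,1],[0,0,0,0,0,0,1]]], "squeeze": 25}}

```text
time_s: 3.35
ee_pos: [0.4484, -0.355, 0.0665]
eef_rot: [3.142, -0.0, -0.225]
force: [-0.7, 0.4, -0.2]
grip_width: 0.0255
grip_force: 0.0
```

Emit:
{"fn": "arm_command", "kwargs": {"plan": [[[0,0,0,0,0,0,1],[0,0,0,0,0,0,1],[0,0,0,0,0,0,1],[0,0,0,0,0,0,1],[0,0,0,0,0,0,1]]]}}

```text
time_s: 3.85
ee_pos: [0.4484, -0.355, 0.0664]
eef_rot: [-3.142, 0.0, -0.225]
force: [0.9, 0.4, -1.0]
grip_width: 0.016
grip_force: 25.0
```

In the tool's units: -90 mm / 1000 = -0.09, -88 mm / 1000 = -0.088.

Emit:
{"fn": "arm_command", "kwargs": {"plan": [[[0,0,-0.003,0,0,0,1],[0,0,-0.01,0,0,0,1],[0,0,-0.02,0,0,0,1],[0,0,-0.032,0,0,0,1],[0,0,-0.045,0,0,0,1],[0,0,-0.058,0,0,0,1],[0,0,-0.07,0,0,0,1],[0,0,-0.08,0,0,0,1],[0,0,-0.088,0,0,0,1],[0,0,-0.09,0,0,0,1],[0,0,-0.09,0,0,0,1]]]}}

```text
time_s: 4.95
ee_pos: [0.4484, -0.355, 0.1565]
eef_rot: [3.142, -0.0, -0.225]
force: [-0.7, 0.1, -0.7]
grip_width: 0.0161
grip_force: 25.0
```

```bash
python3 - <<'E'
from h import *
p,d=grab('wrist');p,d=grab('top')
o=ctrl.get_obs();print(o['time_s'],o['ee_pos'],o['eef_rot'],o['force'],o['grip_width'],o['grip_force'])
X=cloud('top');c=np.array([.5506,-.0047]);a=np.radians(88.15);ty=np.array([np.cos(a),np.sin(a)]);tx=np.array([ty[1],-ty[0]])
def pr(n,w,m):
    P=X[m];L=(P[:,:2]-c)@np.c_[tx,ty];print(n,len(P),'x',np.percentile(L[:,0],[2,50,98]).round(4),'y',np.percentile(L[:,1],[2,25,50,75,98]).round(4),P[:,2].max().round(3))
hsv=cv2.cvtColor(p,cv2.COLOR_BGR2HSV);L=(X[...,:2]-c)@np.c_[tx,ty];Z=X[...,2]
inb=(abs(L[...,0])<.032)
pr('roller',0,inb&(L[...,1]<-.06)&(L[...,1]>-.16)&(Z>.03))
pr('rollertop',0,inb&(L[...,1]<-.06)&(L[...,1]>-.16)&(Z>.051))
pr('jaw',0,inb&(L[...,1]>.02)&(L[...,1]<.063)&(Z>.046))
# direct ray of jaw near-top edge and roller
p,d,T,k=load('top')
for uv,z in[((284.5,215),.051),((331,218.5),.04),((346,220),.04)]:
    q=ray(T,k,*uv,z);print(uv,q.round(4),((q[:2]-c)@np.c_[tx,ty]).round(4))
for y in(-.15,-.13): print('tgt',(c+y*ty).round(4))
y=-.145;q=c+y*ty;delta(q[0],q[1],.1564,-.0323,o)
E
```

```text
5.05 [ 0.44816452 -0.35483646  0.15591217] [-3.14117924e+00  8.18058084e-04 -2.25191377e-01] [-0.41441762 -0.19141544 -0.84522715] 0.01574758578397622 24.99978929758072
roller 358 x [-0.0313 -0.0013  0.0304] y [-0.1176 -0.1083 -0.0985 -0.0882 -0.0795] 0.06
rollertop 180 x [-0.0308 -0.0007  0.0306] y [-0.1114 -0.1037 -0.0981 -0.0922 -0.0854] 0.06
jaw 90 x [-0.0305  0.0001  0.0316] y [0.0432 0.0456 0.048  0.0507 0.0528] 0.056
(284.5, 215) [0.5518 0.0362 0.051 ] [-0.0001  0.0409]
(331, 218.5) [ 0.55   -0.0882  0.04  ] [ 0.0021 -0.0835]
(346, 220) [ 0.5477 -0.1285  0.04  ] [ 0.0011 -0.1239]
tgt [ 0.5458 -0.1546]
tgt [ 0.5464 -0.1346]
shift mm [  49.5 -221.9   -0.4] turn [-0.0005  0.0008 -0.1929]
```

In the tool's units: -217 mm / 1000 = -0.217, -215 mm / 1000 = -0.215, -0.193 rad / 1.5708 = -0.1229.

Emit:
{"fn": "arm_command", "kwargs": {"plan": [[[0.003,-0.011,0,0,0,-0.0064,1],[0.008,-0.033,0,0,0,-0.0191,1],[0.014,-0.06,0,0,0,-0.0318,1],[0.02,-0.088,0,0,0,-0.0509,1],[0.027,-0.116,0,0,0,-0.0637,1],[0.033,-0.144,0,0,0,-0.0828,1],[0.039,-0.17,0,0,0,-0.0955,1],[0.044,-0.192,0,0,0,-0.1082,1],[0.048,-0.207,0,0,0,-0.1178,1],[0.05,-0.215,0,0,0,-0.1229,1],[0.0505,-0.217,0,0,0,-0.1229,1],[0.0505,-0.217,0,0,0,-0.1229,1]]]}}

```text
time_s: 6.25
ee_pos: [0.5459, -0.155, 0.1563]
eef_rot: [3.142, 0.0, -0.033]
force: [0.1, -0.3, -1.4]
grip_width: 0.016
grip_force: 25.0
```

In the tool's units: 73 mm / 1000 = 0.073, 72 mm / 1000 = 0.072.

Emit:
{"fn": "arm_command", "kwargs": {"plan": [[[0,0,0.005,0,0,0,1],[0,0,0.015,0,0,0,1],[0,0,0.028,0,0,0,1],[0,0,0.041,0,0,0,1],[0,0,0.053,0,0,0,1],[0,0,0.062,0,0,0,1],[0,0,0.068,0,0,0,1],[0,0,0.072,0,0,0,1],[0,0,0.073,0,0,0,1],[0,0,0.073,0,0,0,1],[0,0,0.073,0,0,0,1]]]}}

```text
time_s: 7.35
ee_pos: [0.5462, -0.1548, 0.0839]
eef_rot: [3.141, -0.001, -0.032]
force: [-0.2, 0.3, -0.4]
grip_width: 0.0156
grip_force: 25.0
```

```bash
python3 - <<'E'
from h import *
p,d=grab('scene');cv2.imwrite('pics/s2.png',cv2.resize(p[150:290,220:440],None,fx=3.5,fy=3.5,interpolation=2))
o=ctrl.get_obs();print(o['time_s'],o['ee_pos'],o['eef_rot'],o['force'])
E
```

```text
7.4 [ 0.54624871 -0.15481258  0.08387119] [ 3.14135695e+00 -7.38292675e-04 -3.21799509e-02] [-0.93691118 -0.1504692  -1.11607294]
```

View pics/s2.png

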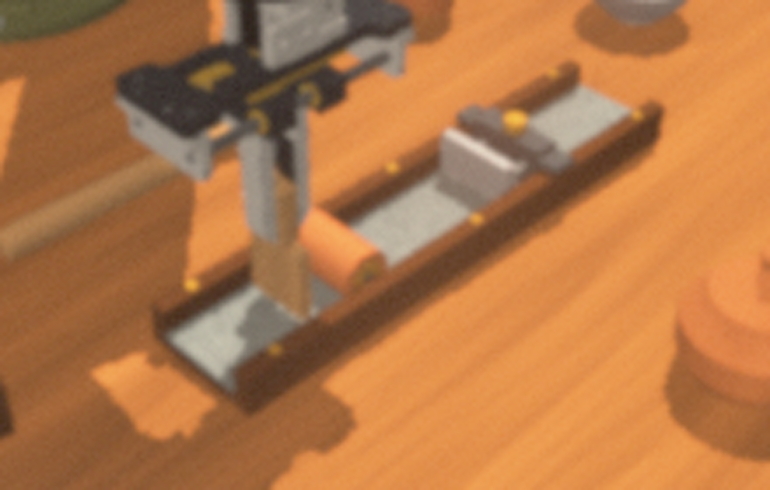

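The view shows the blade hanging in the channel behind the roller, at (280,270) in the crop. The roller is at (340,245) and the jaw at (480,165). I'll approach slowly.

In the tool's units: -25 mm / 1000 = -0.025, -24 mm / 1000 = -0.024.

Emit:
{"fn": "arm_command", "kwargs": {"plan": [[[0,-0.002,0,0,0,0,1],[0,-0.006,0,0,0,0,1],[0,-0.01,0,0,0,0,1],[0,-0.014,0,0,0,0,1],[0,-0.017,0,0,0,0,1],[0,-0.019,0,0,0,0,1],[0,-0.02,0,0,0,0,1],[0,-0.021,0,0,0,0,1],[0,-0.022,0,0,0,0,1],[0,-0.023,0,0,0,0,1],[0,-0.024,0,0,0,0,1],[0,-0.025,0,0,0,0,1]]]}}

```text
time_s: 8.6
ee_pos: [0.5468, -0.1297, 0.0835]
eef_rot: [3.142, -0.0, -0.032]
force: [-0.7, -0.5, -0.8]
grip_width: 0.0158
grip_force: 25.0
```

In the tool's units: -18 mm / 1000 = -0.018, -16 mm / 1000 = -0.016.

Emit:
{"fn": "arm_command", "kwargs": {"plan": [[[0,-0.001,0,0,0,0,1],[0,-0.002,0,0,0,0,1],[0,-0.003,0,0,0,0,1],[0,-0.004,0,0,0,0,1],[0,-0.005,0,0,0,0,1],[0,-0.0065,0,0,0,0,1],[0,-0.008,0,0,0,0,1],[0,-0.01,0,0,0,0,1],[0,-0.012,0,0,0,0,1],[0,-0.014,0,0,0,0,1],[0,-0.016,0,0,0,0,1],[0,-0.018,0,0,0,0,1]]]}}

```text
time_s: 9.8
ee_pos: [0.5474, -0.1116, 0.0835]
eef_rot: [3.142, -0.0, -0.032]
force: [0.0, -0.9, -0.1]
grip_width: 0.0158
grip_force: 25.0
```

In the tool's units: -24 mm / 1000 = -0.024, -22 mm / 1000 = -0.022.

Emit:
{"fn": "arm_command", "kwargs": {"plan": [[[0,-0.002,0,0,0,0,1],[0,-0.004,0,0,0,0,1],[0,-0.006,0,0,0,0,1],[0,-0.008,0,0,0,0,1],[0,-0.01,0,0,0,0,1],[0,-0.012,0,0,0,0,1],[0,-0.014,0,0,0,0,1],[0,-0.016,0,0,0,0,1],[0,-0.018,0,0,0,0,1],[0,-0.02,0,0,0,0,1],[0,-0.022,0,0,0,0,1],[0,-0.024,0,0,0,0,1]]]}}

```text
time_s: 11.0
ee_pos: [0.5482, -0.0876, 0.0834]
eef_rot: [-3.142, 0.0, -0.032]
force: [0.2, -0.2, -0.9]
grip_width: 0.0162
grip_force: 25.0
```

```bash
cat >> h.py <<'E'
def look():
    o=ctrl.get_obs();p,d=grab('scene');X=cloud('scene');c=np.array([.5506,-.0047]);a=np.radians(88.15);ty=np.array([np.cos(a),np.sin(a)]);tx=np.array([ty[1],-ty[0]])
    hsv=cv2.cvtColor(p,cv2.COLOR_BGR2HSV);L=(X[...,:2]-c)@np.c_[tx,ty];Z=X[...,2]
    m=(abs(L[...,0])<.03)&(Z>.044)&(Z<.06)&(abs(L[...,1])<.2)&(hsv[...,1]>140)
    j=(abs(L[...,0])<.03)&(Z>.022)&(Z<.046)&(L[...,1]>.02)&(L[...,1]<.078)&(hsv[...,1]<70)
    f=lambda m:np.percentile(L[...,1][m],[2,10,50,90,98]).round(4) if m.sum()>5 else None
    print('t',o['time_s'],'pad y',((o['ee_pos'][:2]-c)@np.c_[tx,ty]).round(4),'F',((o['force'][:2])@np.c_[tx,ty]).round(1),o['force'][2].round(1),'roller',m.sum(),f(m),'jawface',j.sum(),f(j))
    return p
E
python3 - <<'E'
from h import *
p=look();cv2.imwrite('pics/s3.png',cv2.resize(p[150:290,220:440],None,fx=3.5,fy=3.5,interpolation=2))
E
```

```text
t 11.0 pad y [ 0.0003 -0.0829] F [ 0.3 -0.2] -0.9 roller 106 [-0.0833 -0.075  -0.0566  0.0855  0.0908] jawface 161 [0.0368 0.0383 0.0399 0.0746 0.0766]
```

View pics/s3.png

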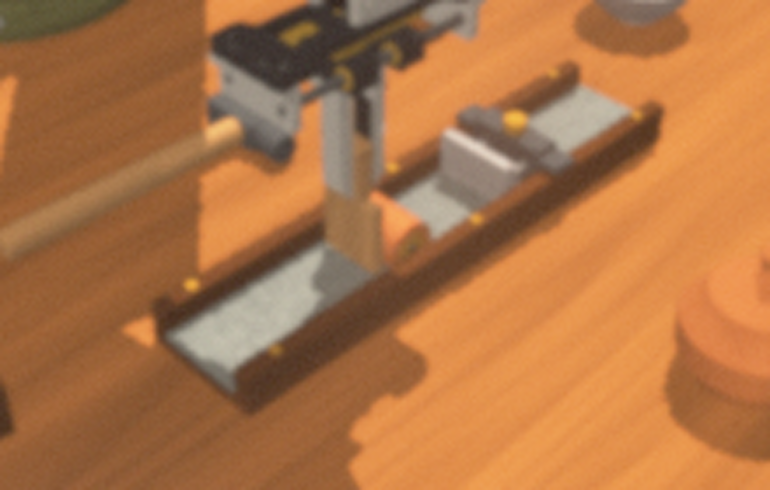

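The blade (355,220) is in contact with the roller (400,235), and the jaw is still ahead at (480,165). I'll continue at 20 mm/s.

In the tool's units: -23.5 mm / 1000 = -0.0235, -21.5 mm / 1000 = -0.0215.

Emit:
{"fn": "arm_command", "kwargs": {"plan": [[[0,-0.0015,0,0,0,0,1],[0,-0.0035,0,0,0,0,1],[0,-0.0055,0,0,0,0,1],[0,-0.0075,0,0,0,0,1],[0,-0.0095,0,0,0,0,1],[0,-0.0115,0,0,0,0,1],[0,-0.0135,0,0,0,0,1],[0,-0.0155,0,0,0,0,1],[0,-0.0175,0,0,0,0,1],[0,-0.0195,0,0,0,0,1],[0,-0.0215,0,0,0,0,1],[0,-0.0235,0,0,0,0,1]]]}}

```text
time_s: 12.25
ee_pos: [0.5489, -0.0641, 0.0834]
eef_rot: [-3.142, 0.0, -0.032]
force: [-0.4, -0.6, 0.2]
grip_width: 0.0158
grip_force: 25.0
```

In the tool's units: -24 mm / 1000 = -0.024, -22 mm / 1000 = -0.022.

Emit:
{"fn": "arm_command", "kwargs": {"plan": [[[0,-0.002,0,0,0,0,1],[0,-0.004,0,0,0,0,1],[0,-0.006,0,0,0,0,1],[0,-0.008,0,0,0,0,1],[0,-0.01,0,0,0,0,1],[0,-0.012,0,0,0,0,1],[0,-0.014,0,0,0,0,1],[0,-0.016,0,0,0,0,1],[0,-0.018,0,0,0,0,1],[0,-0.02,0,0,0,0,1],[0,-0.022,0,0,0,0,1],[0,-0.024,0,0,0,0,1]]]}}

```text
time_s: 13.45
ee_pos: [0.5497, -0.0401, 0.0834]
eef_rot: [-3.142, 0.0, -0.032]
force: [-0.2, -0.6, -0.9]
grip_width: 0.0157
grip_force: 25.0
```

In the tool's units: -18 mm / 1000 = -0.018, -16.9 mm / 1000 = -0.0169.

Emit:
{"fn": "arm_command", "kwargs": {"plan": [[[0,-0.002,0,0,0,0,1],[0,-0.004,0,0,0,0,1],[0,-0.0058,0,0,0,0,1],[0,-0.0075,0,0,0,0,1],[0,-0.0091,0,0,0,0,1],[0,-0.0106,0,0,0,0,1],[0,-0.012,0,0,0,0,1],[0,-0.0133,0,0,0,0,1],[0,-0.0145,0,0,0,0,1],[0,-0.0157,0,0,0,0,1],[0,-0.0169,0,0,0,0,1],[0,-0.018,0,0,0,0,1]]]}}

```text
time_s: 14.65
ee_pos: [0.5503, -0.0222, 0.0834]
eef_rot: [3.142, -0.0, -0.032]
force: [0.2, -0.3, -0.6]
grip_width: 0.0159
grip_force: 25.0
```

```bash
python3 -c "
from h import *
look()"
```

```text
t 14.65 pad y [ 0.0003 -0.0175] F [ 0.2 -0.3] -0.6 roller 103 [-0.0241 -0.0164  0.0067  0.0852  0.0918] jawface 94 [0.0375 0.0386 0.0401 0.0752 0.0766]
```

In the tool's units: -12 mm / 1000 = -0.012, -11 mm / 1000 = -0.011.

Emit:
{"fn": "arm_command", "kwargs": {"plan": [[[0,-0.001,0,0,0,0,1],[0,-0.002,0,0,0,0,1],[0,-0.003,0,0,0,0,1],[0,-0.004,0,0,0,0,1],[0,-0.005,0,0,0,0,1],[0,-0.006,0,0,0,0,1],[0,-0.007,0,0,0,0,1],[0,-0.008,0,0,0,0,1],[0,-0.009,0,0,0,0,1],[0,-0.01,0,0,0,0,1],[0,-0.011,0,0,0,0,1],[0,-0.012,0,0,0,0,1]]]}}

```text
time_s: 15.9
ee_pos: [0.5507, -0.0102, 0.0835]
eef_rot: [-3.142, -0.0, -0.032]
force: [-0.4, -0.3, -1.0]
grip_width: 0.0158
grip_force: 25.0
```

In the tool's units: -3.2 mm / 1000 = -0.0032, -2.4 mm / 1000 = -0.0024.

Emit:
{"fn": "arm_command", "kwargs": {"plan": [[[0,-0.0008,0,0,0,0,1],[0,-0.0016,0,0,0,0,1],[0,-0.0024,0,0,0,0,1],[0,-0.0032,0,0,0,0,1]]]}}

```text
time_s: 16.3
ee_pos: [0.5508, -0.0073, 0.0835]
eef_rot: [3.141, -0.0, -0.032]
force: [0.0, -3.8, -0.4]
grip_width: 0.0162
grip_force: 25.0
```

Emit:
{"fn": "arm_command", "kwargs": {"plan": [[[0,-0.0005,0,0,0,0,1],[0,-0.001,0,0,0,0,1],[0,-0.0015,0,0,0,0,1],[0,-0.002,0,0,0,0,1],[0,-0.0023,0,0,0,0,1],[0,-0.0026,0,0,0,0,1]]]}}

```text
time_s: 16.9
ee_pos: [0.5509, -0.0045, 0.0834]
eef_rot: [-3.142, 0.0, -0.032]
force: [-0.5, -3.3, 0.1]
grip_width: 0.0157
grip_force: 25.0
```

```bash
python3 -c "
from h import *
for i in range(2): look()
print(ctrl.get_obs()['ee_pos'],ctrl.get_obs()['force'])"
```

```text
t 16.9 pad y [0.0002 0.0002] F [-0.4 -3.3] 0.1 roller 95 [-0.0059  0.003   0.025   0.0859  0.0911] jawface 32 [0.0681 0.0733 0.0744 0.0761 0.0767]
t 16.95 pad y [0.0002 0.0002] F [-0.1 -4. ] -0.7 roller 94 [-0.0059  0.0014  0.023   0.0861  0.0907] jawface 33 [0.0596 0.0703 0.0749 0.0762 0.0767]
[ 0.55086499 -0.00447565  0.08344621] [ 0.04943457 -3.05905249  0.60714926]
```

```bash
python3 - <<'E'
from h import *
w,_=grab('wrist');t,_=grab('top')
a=cv2.resize(w,(560,350));b=cv2.resize(t[190:245,215:355],None,fx=4,fy=4,interpolation=2)
cv2.imwrite('pics/c4.png',cv2.vconcat([a,b]))
E
```

```text
(no output)
```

View pics/c4.png

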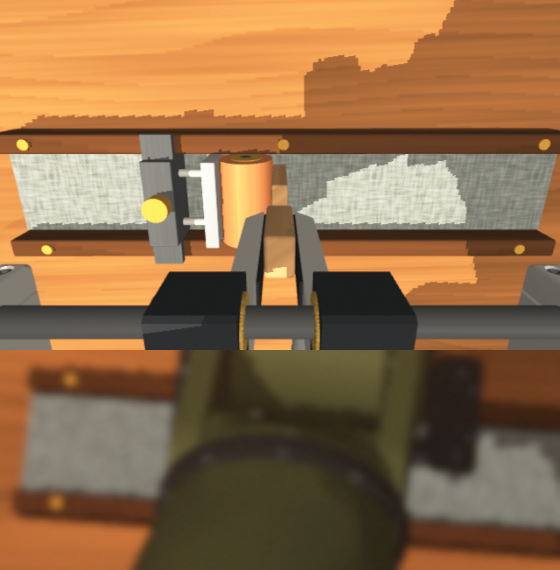

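The composite shows the roller (246,200) between the blade and the jaw plate (210,205). The jaw's rods run into the clamp block, whose face is at x≈184. I'll measure the gap from the wrist depth.

```bash
python3 - <<'E'
from h import *
p,d,T,k=load('wrist');X=cloud('wrist');c=np.array([.5506,-.0047]);a=np.radians(88.15);ty=np.array([np.cos(a),np.sin(a)]);tx=np.array([ty[1],-ty[0]])
L=(X[...,:2]-c)@np.c_[tx,ty]
for v in(190,200,210,225,235,253):
    print(v,[(u,int(L[v,u,1]*1e4)/10,int(X[v,u,2]*1e4)/10) for u in range(196,262,3)])
E
```

```text
190 [(196, 77.7, 45.1), (199, 77.5, 40.1), (202, 78.0, 33.0), (205, 77.7, 28.0), (208, 78.0, 20.6), (211, 77.7, 14.8), (214, 75.8, 14.3), (217, 1.0, 262.8), (220, 71.7, 13.5), (223, 69.3, 14.4), (226, 67.2, 14.5), (229, 55.8, 50.2), (232, 53.6, 51.9), (235, 52.1, 50.8), (238, 50.0, 51.7), (241, 48.3, 51.3), (244, 46.6, 51.0), (247, 46.5, 42.4), (250, 44.7, 42.0), (253, 41.8, 47.3), (256, 39.5, 50.0), (259, 37.7, 50.0)]
200 [(196, 77.9, 46.2), (199, 77.2, 42.8), (202, 78.1, 34.6), (205, 76.6, 33.2), (208, 74.7, 33.1), (211, 72.7, 33.0), (214, 70.9, 32.3), (217, 68.5, 33.9), (220, 66.9, 32.6), (223, 65.0, 32.1), (226, 62.9, 32.5), (229, 56.3, 50.0), (232, 54.4, 50.5), (235, 52.2, 51.9), (238, 50.6, 50.8), (241, 48.9, 50.6), (244, 46.9, 51.3), (247, 46.5, 44.3), (250, 45.8, 38.4), (253, 42.3, 46.3), (256, 40.1, 48.1), (259, 38.0, 49.9)]
210 [(196, 78.0, 47.7), (199, 77.6, 43.5), (202, 77.9, 37.0), (205, 77.4, 32.6), (208, 77.7, 25.6), (211, 77.5, 19.5), (214, 76.9, 14.5), (217, 74.8, 14.3), (220, 72.8, 14.0), (223, 70.6, 13.9), (226, 68.1, 15.1), (229, 66.4, 13.5), (232, 54.7, 51.1), (2
[... 737 characters left out ...]
6.4, 14.3), (220, 74.4, 13.5), (223, 72.2, 13.4), (226, 69.8, 14.2), (229, 67.5, 14.5), (232, 55.8, 51.0), (235, 53.9, 51.2), (238, 1.0, 262.8), (241, 50.1, 51.5), (244, 48.3, 51.1), (247, 46.6, 50.2), (250, 46.4, 41.6), (253, 44.2, 43.2), (256, 41.5, 47.2), (259, 39.1, 49.6)]
253 [(196, 80.1, 49.6), (199, 78.6, 48.6), (202, 77.5, 46.2), (205, 77.8, 39.7), (208, 77.8, 33.7), (211, 75.8, 33.4), (214, 73.9, 32.7), (217, 72.2, 31.8), (220, 69.3, 34.4), (223, 67.5, 33.5), (226, 65.4, 33.5), (229, 63.4, 33.3), (232, 61.4, 33.2), (235, 54.5, 51.8), (238, 52.9, 50.7), (241, 51.0, 50.6), (244, 48.9, 51.6), (247, 47.0, 51.5), (250, 46.5, 44.8), (253, 45.3, 40.9), (256, 42.5, 45.0), (259, 39.9, 48.4)]
```

Jaw face is at y=46.4 mm, so its rear is at 56.4. The clamp face is at 77.8, which leaves about 21 mm to go. I'll advance in checked stages and slow right down for the last few mm.

In the tool's units: -4 mm / 1000 = -0.004, -3.6 mm / 1000 = -0.0036.

Emit:
{"fn": "arm_command", "kwargs": {"plan": [[[0,-0.0003,0,0,0,0,1],[0,-0.0008,0,0,0,0,1],[0,-0.0014,0,0,0,0,1],[0,-0.002,0,0,0,0,1],[0,-0.0026,0,0,0,0,1],[0,-0.0032,0,0,0,0,1],[0,-0.0036,0,0,0,0,1],[0,-0.004,0,0,0,0,1]]]}}

```text
time_s: 17.9
ee_pos: [0.551, -0.0005, 0.0835]
eef_rot: [-3.142, -0.0, -0.032]
force: [-0.4, -2.5, -0.4]
grip_width: 0.016
grip_force: 25.0
```

```bash
cat >> h.py <<'E'
def gap():
    o=ctrl.get_obs();grab('wrist');X=cloud('wrist');c=np.array([.5506,-.0047]);a=np.radians(88.15);ty=np.array([np.cos(a),np.sin(a)]);tx=np.array([ty[1],-ty[0]])
    L=(X[...,:2]-c)@np.c_[tx,ty];Y=L[...,1];Z=X[...,2];i=abs(L[...,0])<.022
    cl=Y[i&(Z>.018)&(Z<.045)&(Y>.074)&(Y<.08)];j=Y[i&(Z>.049)&(Z<.053)&(Y>.044)&(Y<.077)]
    print('t',o['time_s'],o['ee_pos'].round(4),'F',o['force'].round(1),'clamp',np.median(cl).round(4) if len(cl) else None,'jaw top',len(j),np.percentile(j,[1,10,50,90,99]).round(4) if len(j)>5 else None)
E
python3 -c "
from h import *
gap()"
```

```text
t 17.9 [ 5.51e-01 -5.00e-04  8.35e-02] F [-0.4 -2.5 -0.4] clamp 0.0778 jaw top 1073 [0.0486 0.0509 0.055  0.0591 0.0602]
```

In the tool's units: -5 mm / 1000 = -0.005, -4.8 mm / 1000 = -0.0048.

Emit:
{"fn": "arm_command", "kwargs": {"plan": [[[0,-0.0003,0,0,0,0,1],[0,-0.0008,0,0,0,0,1],[0,-0.0014,0,0,0,0,1],[0,-0.002,0,0,0,0,1],[0,-0.0026,0,0,0,0,1],[0,-0.0032,0,0,0,0,1],[0,-0.0038,0,0,0,0,1],[0,-0.0044,0,0,0,0,1],[0,-0.0048,0,0,0,0,1],[0,-0.005,0,0,0,0,1]]]}}

```text
time_s: 18.95
ee_pos: [0.5511, 0.0045, 0.0834]
eef_rot: [-3.142, 0.0, -0.032]
force: [-0.6, -2.9, -1.0]
grip_width: 0.0157
grip_force: 25.0
```

```bash
python3 -c "
from h import *
gap()"
```

```text
t 18.95 [0.5511 0.0045 0.0834] F [-0.6 -2.9 -1. ] clamp 0.0778 jaw top 1489 [0.0441 0.0455 0.058  0.0637 0.0651]
```

Rear at 65.3, so the gap is about 12.5 mm.

In the tool's units: -5 mm / 1000 = -0.005, -4.8 mm / 1000 = -0.0048.

Emit:
{"fn": "arm_command", "kwargs": {"plan": [[[0,-0.0003,0,0,0,0,1],[0,-0.0008,0,0,0,0,1],[0,-0.0014,0,0,0,0,1],[0,-0.002,0,0,0,0,1],[0,-0.0026,0,0,0,0,1],[0,-0.0032,0,0,0,0,1],[0,-0.0038,0,0,0,0,1],[0,-0.0044,0,0,0,0,1],[0,-0.0048,0,0,0,0,1],[0,-0.005,0,0,0,0,1]]]}}

```text
time_s: 20.0
ee_pos: [0.5513, 0.0095, 0.0835]
eef_rot: [-3.142, 0.0, -0.032]
force: [0.1, -3.1, -0.9]
grip_width: 0.0162
grip_force: 25.0
```

```bash
python3 -c "
from h import *
gap()"
```

```text
t 20.0 [0.5513 0.0095 0.0835] F [ 0.1 -3.1 -0.9] clamp 0.0777 jaw top 1718 [0.0452 0.0483 0.0619 0.0685 0.0701]
```

In the tool's units: -4.7 mm / 1000 = -0.0047, -4.5 mm / 1000 = -0.0045.

Emit:
{"fn": "arm_command", "kwargs": {"plan": [[[0,-0.0003,0,0,0,0,1],[0,-0.0008,0,0,0,0,1],[0,-0.0014,0,0,0,0,1],[0,-0.002,0,0,0,0,1],[0,-0.0026,0,0,0,0,1],[0,-0.0032,0,0,0,0,1],[0,-0.0038,0,0,0,0,1],[0,-0.0042,0,0,0,0,1],[0,-0.0045,0,0,0,0,1],[0,-0.0047,0,0,0,0,1]]]}}

```text
time_s: 21.05
ee_pos: [0.5515, 0.0142, 0.0835]
eef_rot: [3.142, 0.0, -0.032]
force: [-0.2, -3.7, 0.3]
grip_width: 0.0162
grip_force: 25.0
```

```bash
python3 -c "
from h import *
gap()"
```

```text
t 21.05 [0.5515 0.0142 0.0835] F [-0.2 -3.7  0.3] clamp 0.0778 jaw top 1706 [0.0485 0.0528 0.0666 0.0732 0.0748]
```

Gap is about 2.7 mm, so fine steps from here.

Emit:
{"fn": "arm_command", "kwargs": {"plan": [[[0,-0.0003,0,0,0,0,1],[0,-0.0006,0,0,0,0,1],[0,-0.0009,0,0,0,0,1],[0,-0.0012,0,0,0,0,1],[0,-0.0014,0,0,0,0,1]]]}}

```text
time_s: 21.6
ee_pos: [0.5515, 0.0156, 0.0835]
eef_rot: [-3.142, -0.0, -0.032]
force: [-1.4, -3.3, -0.2]
grip_width: 0.0155
grip_force: 25.0
```

In the tool's units: -0.4 mm / 1000 = -0.0004, -0.2 mm / 1000 = -0.0002.

Emit:
{"fn": "arm_command", "kwargs": {"plan": [[[0,-0.0002,0,0,0,0,1],[0,-0.0004,0,0,0,0,1]]]}}

```text
time_s: 21.8
ee_pos: [0.5515, 0.016, 0.0834]
eef_rot: [-3.142, 0.0, -0.032]
force: [-0.2, -3.6, 0.2]
grip_width: 0.0159
grip_force: 25.0
```

In the tool's units: -0.3 mm / 1000 = -0.0003, -0.15 mm / 1000 = -0.0002.

Emit:
{"fn": "arm_command", "kwargs": {"plan": [[[0,-0.0002,0,0,0,0,1],[0,-0.0003,0,0,0,0,1]]]}}

```text
time_s: 22.0
ee_pos: [0.5515, 0.0163, 0.0835]
eef_rot: [3.142, 0.0, -0.032]
force: [-0.9, -2.8, 0.9]
grip_width: 0.0157
grip_force: 25.0
```

In the tool's units: -0.3 mm / 1000 = -0.0003, -0.15 mm / 1000 = -0.0002.

Emit:
{"fn": "arm_command", "kwargs": {"plan": [[[0,-0.0002,0,0,0,0,1],[0,-0.0003,0,0,0,0,1]]]}}

```text
time_s: 22.2
ee_pos: [0.5515, 0.0166, 0.0834]
eef_rot: [3.142, 0.0, -0.032]
force: [-0.3, -2.6, 1.1]
grip_width: 0.0158
grip_force: 25.0
```

In the tool's units: -0.3 mm / 1000 = -0.0003, -0.15 mm / 1000 = -0.0002.

Emit:
{"fn": "arm_command", "kwargs": {"plan": [[[0,-0.0002,0,0,0,0,1],[0,-0.0003,0,0,0,0,1]]]}}

```text
time_s: 22.4
ee_pos: [0.5515, 0.0169, 0.0834]
eef_rot: [3.142, 0.0, -0.032]
force: [0.3, -4.4, -0.1]
grip_width: 0.0158
grip_force: 25.0
```

In the tool's units: -0.3 mm / 1000 = -0.0003, -0.15 mm / 1000 = -0.0002.

Emit:
{"fn": "arm_command", "kwargs": {"plan": [[[0,-0.0002,0,0,0,0,1],[0,-0.0003,0,0,0,0,1]]]}}

```text
time_s: 22.6
ee_pos: [0.5515, 0.017, 0.0834]
eef_rot: [3.141, 0.0, -0.032]
force: [-0.7, -5.7, -0.4]
grip_width: 0.0157
grip_force: 25.0
```

In the tool's units: -0.2 mm / 1000 = -0.0002, -0.1 mm / 1000 = -0.0001.

Emit:
{"fn": "arm_command", "kwargs": {"plan": [[[0,-0.0001,0,0,0,0,1],[0,-0.0002,0,0,0,0,1]]]}}

```text
time_s: 22.8
ee_pos: [0.5516, 0.017, 0.0835]
eef_rot: [3.141, -0.0, -0.032]
force: [-0.1, -6.1, -0.4]
grip_width: 0.0155
grip_force: 25.0
```

In the tool's units: -0.3 mm / 1000 = -0.0003, -0.15 mm / 1000 = -0.0002.

Emit:
{"fn": "arm_command", "kwargs": {"plan": [[[0,-0.0002,0,0,0,0,1],[0,-0.0003,0,0,0,0,1]]]}}

```text
time_s: 23.0
ee_pos: [0.5516, 0.0171, 0.0835]
eef_rot: [3.141, -0.0, -0.032]
force: [0.4, -8.0, 0.1]
grip_width: 0.0157
grip_force: 25.0
```

In the tool's units: -0.3 mm / 1000 = -0.0003, -0.15 mm / 1000 = -0.0002.

Emit:
{"fn": "arm_command", "kwargs": {"plan": [[[0,-0.0002,0,0,0,0,1],[0,-0.0003,0,0,0,0,1],[0,-0.0003,0,0,0,0,1]]]}}

```text
time_s: 23.3
ee_pos: [0.5516, 0.0172, 0.0835]
eef_rot: [3.14, 0.0, -0.032]
force: [-0.7, -8.8, -0.7]
grip_width: 0.0158
grip_force: 25.0
```

In the tool's units: -0.2 mm / 1000 = -0.0002.

Emit:
{"fn": "arm_command", "kwargs": {"plan": [[[0,-0.0002,0,0,0,0,1],[0,-0.0002,0,0,0,0,1],[0,-0.0002,0,0,0,0,1],[0,-0.0002,0,0,0,0,1],[0,-0.0002,0,0,0,0,1],[0,-0.0002,0,0,0,0,1],[0,-0.0002,0,0,0,0,1]]]}}

```text
time_s: 24.0
ee_pos: [0.5516, 0.0172, 0.0835]
eef_rot: [3.14, -0.0, -0.032]
force: [-1.2, -9.9, -0.2]
grip_width: 0.016
grip_force: 25.0
```

Emit:
{"fn": "arm_command", "kwargs": {"plan": [[[0,0,0,0,0,0,1],[0,0,0,0,0,0,1],[0,0,0,0,0,0,1],[0,0,0,0,0,0,1],[0,0,0,0,0,0,1],[0,0,0,0,0,0,1],[0,0,0,0,0,0,1],[0,0,0,0,0,0,1]]]}}

```text
time_s: 24.8
ee_pos: [0.5516, 0.0172, 0.0835]
eef_rot: [3.14, 0.0, -0.032]
force: [-0.5, -10.4, 0.6]
grip_width: 0.0157
grip_force: 25.0
```

```bash
python3 -c "
from h import *
gap()"
```

```text
t 24.8 [0.5516 0.0172 0.0835] F [ -0.5 -10.4   0.6] clamp None jaw top 1695 [0.0459 0.0552 0.0688 0.0753 0.0768]
```

I held about 10 N for 1.5 s, and the jaw is on the clamp since its face is no longer visible. Backing off slowly, then lifting.

In the tool's units: 15 mm / 1000 = 0.015, 11 mm / 1000 = 0.011.

Emit:
{"fn": "arm_command", "kwargs": {"plan": [[[0,0.0002,0,0,0,0,1],[0,0.0004,0,0,0,0,1],[0,0.0006,0,0,0,0,1],[0,0.0008,0,0,0,0,1],[0,0.001,0,0,0,0,1],[0,0.0013,0,0,0,0,1],[0,0.0017,0,0,0,0,1],[0,0.0025,0,0,0,0,1],[0,0.004,0,0,0,0,1],[0,0.007,0,0,0,0,1],[0,0.011,0,0,0,0,1],[0,0.015,0,0,0,0,1]]]}}

```text
time_s: 26.05
ee_pos: [0.5511, 0.0028, 0.0834]
eef_rot: [-3.142, 0.0, -0.032]
force: [-0.6, -0.6, -0.7]
grip_width: 0.016
grip_force: 25.0
```

In the tool's units: -73 mm / 1000 = -0.073, -71 mm / 1000 = -0.071.

Emit:
{"fn": "arm_command", "kwargs": {"plan": [[[0,0.01,0,0,0,0,1],[0,0.02,-0.003,0,0,0,1],[0,0.025,-0.01,0,0,0,1],[0,0.025,-0.02,0,0,0,1],[0,0.025,-0.032,0,0,0,1],[0,0.025,-0.045,0,0,0,1],[0,0.025,-0.057,0,0,0,1],[0,0.025,-0.066,0,0,0,1],[0,0.025,-0.071,0,0,0,1],[0,0.025,-0.073,0,0,0,1],[0,0.025,-0.073,0,0,0,1]]]}}

```text
time_s: 27.15
ee_pos: [0.5503, -0.0218, 0.1564]
eef_rot: [-3.142, 0.0, -0.032]
force: [-0.6, 0.1, -0.7]
grip_width: 0.016
grip_force: 25.0
```

```bash
python3 - <<'E'
from h import *
o=ctrl.get_obs();gap();delta(.4484,-.355,.1565,-.225,o);print(o['eef_rot'],o['grip_force'])
X=cloud('wrist');c=np.array([.5506,-.0047]);a=np.radians(88.15);ty=np.array([np.cos(a),np.sin(a)]);tx=np.array([ty[1],-ty[0]])
L=(X[...,:2]-c)@np.c_[tx,ty];Z=X[...,2];m=(abs(L[...,0])<.02)&(Z>.05)&(Z<.06)
y=L[...,1][m];print(np.histogram(y,bins=np.arange(.0,.1,.004)))
E
```

```text
t 27.15 [ 0.5503 -0.0218  0.1564] F [-0.6  0.1 -0.7] clamp None jaw top 1004 [0.0451 0.0551 0.069  0.0754 0.0768]
shift mm [-9.110e+01  3.363e+02 -1.000e-01] turn [-0.      0.0002  0.1928]
[-3.14156611e+00  1.67042021e-04 -3.21545489e-02] 24.999820590019226
(array([  0,   0,   0,   0,   0,   0,   0,   0,  34, 216, 246, 238, 227,
       214, 175,  10,  21, 227, 221,  93, 118, 121, 120,  89]), array([0.   , 0.004, 0.008, 0.012, 0.016, 0.02 , 0.024, 0.028, 0.032,
       0.036, 0.04 , 0.044, 0.048, 0.052, 0.056, 0.06 , 0.064, 0.068,
       0.072, 0.076, 0.08 , 0.084, 0.088, 0.092, 0.096]))
```

```bash
python3 - <<'E'
from h import *
p,d,T,k=load('wrist');c=np.array([.5506,-.0047]);a=np.radians(88.15);ty=np.array([np.cos(a),np.sin(a)])
w=c+.06*ty;q=T@np.array([*w,.04,1]);u=int(k[0]*q[0]/q[2]+k[2]);v=int(k[1]*q[1]/q[2]+k[3]);print(u,v)
u0=max(0,min(540,u-50));v0=max(0,min(300,v-50))
cv2.imwrite('pics/c5.png',cv2.resize(p[v0:v0+100,u0:u0+100],(600,600),interpolation=cv2.INTER_CUBIC))
E
```

```text
229 200
```

View pics/c5.png

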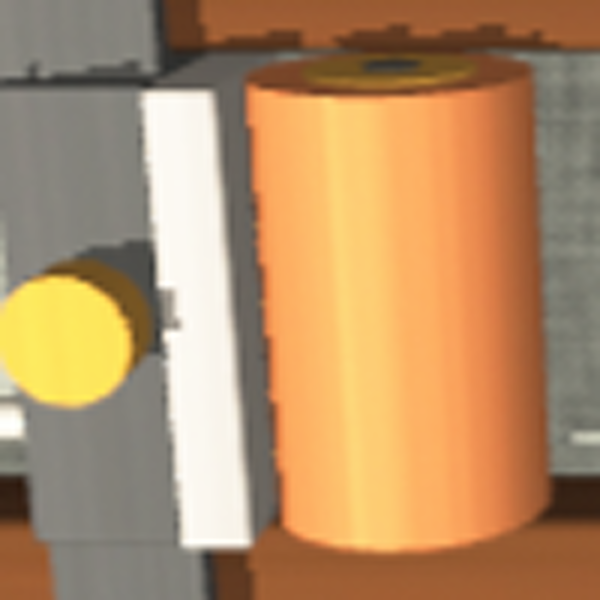

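The crop shows the jaw flush on the clamp, with the roller (400,310) right up against the jaw face (262,310). A circle fit on the same frame will test contact.

```bash
python3 - <<'E'
from h import *
from scipy.optimize import least_squares
X=cloud('wrist');c=np.array([.5506,-.0047]);a=np.radians(88.15);ty=np.array([np.cos(a),np.sin(a)]);tx=np.array([ty[1],-ty[0]])
L=(X[...,:2]-c)@np.c_[tx,ty];Y=L[...,1];Z=X[...,2]
m=(abs(L[...,0])<.024)&(Z>.036)&(Z<.06)&(Y>.02)&(Y<.064);y,z=Y[m],Z[m]
r=least_squares(lambda q:np.hypot(y-q[0],z-q[1])-.02,[.047,.034],loss='soft_l1',f_scale=.0005);print('axis',r.x.round(4))
f=(abs(L[...,0])<.024)&(Z>.036)&(Z<.048)&(Y>.0655)&(Y<.071);print('face',f.sum(),np.median(Y[f]).round(4))
for s in(-1,1):
    mm=m&(L[...,0]*s>.008);y,z=Y[mm],Z[mm];print(s,least_squares(lambda q:np.hypot(y-q[0],z-q[1])-.02,[.047,.034],loss='soft_l1',f_scale=.0005).x.round(4), np.median(Y[f&(L[...,0]*s>.008)]).round(4))
E
```

```text
axis [0.0479 0.0341]
face 234 0.0679
-1 [0.0479 0.0341] 0.0679
1 [0.0479 0.0341] 0.0679
```

The axis-to-face distance is 20.0 mm, so the roller is touching the jaw. Now I'll return the paddle.

In the tool's units: 336.3 mm / 1000 = 0.3363, -91.1 mm / 1000 = -0.0911, 0.1928 rad / 1.5708 = 0.1227.

Emit:
{"fn": "arm_command", "kwargs": {"plan": [[[-0.003,0.01,0,0,0,0.0038,1],[-0.008,0.03,0,0,0,0.0108,1],[-0.017,0.062,0,0,0,0.0229,1],[-0.027,0.1,0,0,0,0.0363,1],[-0.038,0.14,0,0,0,0.0509,1],[-0.049,0.18,0,0,0,0.0656,1],[-0.06,0.22,0,0,0,0.0802,1],[-0.07,0.258,0,0,0,0.0942,1],[-0.079,0.29,0,0,0,0.1057,1],[-0.086,0.316,0,0,0,0.1152,1],[-0.09,0.332,0,0,0,0.121,1],[-0.0911,0.3363,0,0,0,0.1227,1]]]}}

```text
time_s: 28.4
ee_pos: [0.4476, -0.3563, 0.156]
eef_rot: [-3.141, 0.001, -0.227]
force: [0.8, -0.2, -0.3]
grip_width: 0.0159
grip_force: 25.0
```

Emit:
{"fn": "arm_command", "kwargs": {"plan": [[[0,0,0,0,0,0,1],[0,0,0,0,0,0,1],[0,0,0,0,0,0,1]]]}}

```text
time_s: 28.7
ee_pos: [0.4489, -0.3541, 0.1565]
eef_rot: [-3.142, -0.0, -0.224]
force: [-0.1, -1.1, -0.5]
grip_width: 0.0159
grip_force: 25.0
```

```bash
python3 - <<'E'
from h import *
g=[ctrl.get_obs()];
for i in range(2): grab('wrist');g.append(ctrl.get_obs())
print(g[-1]['time_s'],np.mean([o['ee_pos'] for o in g],0),g[-1]['eef_rot']);delta(.4484,-.355,.0664,-.225)
# blade tilt check: paddle points in wrist cloud near tool
X=cloud('wrist').reshape(-1,3);P=X[(np.hypot(X[:,0]-.4484,X[:,1]+.355)<.04)&(X[:,2]>.085)&(X[:,2]<.152)]
a=-.225;Q=(P[:,:2]-[.4484,-.355])@np.array([[np.cos(a),-np.sin(a)],[np.sin(a),np.cos(a)]])
for z in np.arange(.09,.15,.01):
    s=Q[abs(P[:,2]-z)<.005]
    if len(s)>5: print(z.round(3),len(s),'x',np.percentile(s[:,0],[2,98]).round(4),'y',np.percentile(s[:,1],[2,98]).round(4))
E
```

```text
28.8 [ 0.44883795 -0.3541823   0.15654127] [-3.14159167e+00 -1.16047991e-04 -2.23848290e-01]
shift mm [-0.2  0.8 90.2] turn [-0.     -0.0001  0.0012]
0.1 41 x [0.0244 0.0252] y [-0.0022  0.0067]
0.11 60 x [0.024  0.0252] y [-0.0027  0.007 ]
0.12 60 x [0.0244 0.0252] y [-0.0026  0.0068]
0.13 73 x [0.0246 0.0252] y [-0.0024  0.0066]
0.14 89 x [0.0242 0.0252] y [-0.0028  0.0069]
```

In the tool's units: 52 mm / 1000 = 0.052, 50 mm / 1000 = 0.05, 0.001 rad / 1.5708 = 0.0006.

Emit:
{"fn": "arm_command", "kwargs": {"plan": [[[-0.0003,0.0008,0.003,0,0,0.0006,1],[-0.0003,0.0008,0.009,0,0,0.0006,1],[-0.0003,0.0008,0.017,0,0,0.0006,1],[-0.0003,0.0008,0.026,0,0,0.0006,1],[-0.0003,0.0008,0.035,0,0,0.0006,1],[-0.0003,0.0008,0.042,0,0,0.0006,1],[-0.0003,0.0008,0.047,0,0,0.0006,1],[-0.0003,0.0008,0.05,0,0,0.0006,1],[-0.0003,0.0008,0.052,0,0,0.0006,1],[-0.0003,0.0008,0.052,0,0,0.0006,1],[-0.0003,0.0008,0.052,0,0,0.0006,1]]]}}

```text
time_s: 29.9
ee_pos: [0.4481, -0.3558, 0.1047]
eef_rot: [3.141, -0.0, -0.226]
force: [-0.6, -0.7, -0.9]
grip_width: 0.0162
grip_force: 25.0
```

In the tool's units: 7 mm / 1000 = 0.007, 6 mm / 1000 = 0.006.

Emit:
{"fn": "arm_command", "kwargs": {"plan": [[[0,0,0.001,0,0,0,1],[0,0,0.002,0,0,0,1],[0,0,0.003,0,0,0,1],[0,0,0.004,0,0,0,1],[0,0,0.005,0,0,0,1],[0,0,0.006,0,0,0,1],[0,0,0.007,0,0,0,1]]]}}

```text
time_s: 30.6
ee_pos: [0.4479, -0.3557, 0.0973]
eef_rot: [-3.142, 0.0, -0.226]
force: [-0.5, -0.3, -0.9]
grip_width: 0.0159
grip_force: 25.0
```

In the tool's units: 20 mm / 1000 = 0.02, 18 mm / 1000 = 0.018, -0.001 rad / 1.5708 = -0.0006.

Emit:
{"fn": "arm_command", "kwargs": {"plan": [[[0.0003,-0.0007,0.001,0,0,-0.0006,1],[0.0003,-0.0007,0.003,0,0,-0.0006,1],[0.0003,-0.0007,0.006,0,0,-0.0006,1],[0.0003,-0.0007,0.009,0,0,-0.0006,1],[0.0003,-0.0007,0.012,0,0,-0.0006,1],[0.0003,-0.0007,0.015,0,0,-0.0006,1],[0.0003,-0.0007,0.018,0,0,-0.0006,1],[0.0003,-0.0007,0.02,0,0,-0.0006,1],[0.0003,-0.0007,0.02,0,0,-0.0006,1]]]}}

```text
time_s: 31.5
ee_pos: [0.4483, -0.355, 0.0771]
eef_rot: [-3.141, 0.0, -0.225]
force: [0.7, 0.5, -0.5]
grip_width: 0.0158
grip_force: 25.0
```

In the tool's units: 9.7 mm / 1000 = 0.0097, 9 mm / 1000 = 0.009.

Emit:
{"fn": "arm_command", "kwargs": {"plan": [[[0,0,0.0015,0,0,0,1],[0,0,0.003,0,0,0,1],[0,0,0.0045,0,0,0,1],[0,0,0.006,0,0,0,1],[0,0,0.0075,0,0,0,1],[0,0,0.009,0,0,0,1],[0,0,0.0097,0,0,0,1],[0,0,0.0097,0,0,0,1]]]}}

```text
time_s: 32.3
ee_pos: [0.4484, -0.3551, 0.0676]
eef_rot: [-3.142, 0.0, -0.225]
force: [0.2, -0.6, -1.1]
grip_width: 0.0157
grip_force: 25.0
```

In the tool's units: 1.3 mm / 1000 = 0.0013, 1.1 mm / 1000 = 0.0011.

Emit:
{"fn": "arm_command", "kwargs": {"plan": [[[0,0,0.0004,0,0,0,1],[0,0,0.0008,0,0,0,1],[0,0,0.0011,0,0,0,1],[0,0,0.0013,0,0,0,1],[0,0,0.0013,0,0,0,1]]]}}

```text
time_s: 32.8
ee_pos: [0.4484, -0.3551, 0.0664]
eef_rot: [-3.142, 0.0, -0.225]
force: [-0.5, 0.3, -0.6]
grip_width: 0.0158
grip_force: 25.0
```

In the tool's units: 0.4 mm / 1000 = 0.0004, 0.2 mm / 1000 = 0.0002.

Emit:
{"fn": "arm_command", "kwargs": {"plan": [[[0,0,0.0002,0,0,0,1],[0,0,0.0004,0,0,0,1],[0,0,0.0004,0,0,0,1]]]}}

```text
time_s: 33.1
ee_pos: [0.4485, -0.3551, 0.0664]
eef_rot: [3.141, -0.0, -0.225]
force: [-1.2, 1.4, 4.8]
grip_width: 0.0157
grip_force: 25.0
```

Force has risen to 4.8 N, so the paddle is on the slot bottom. Releasing slowly.

In the tool's units: -0.2 mm / 1000 = -0.0002.

Emit:
{"fn": "arm_command", "kwargs": {"plan": [[[0,0,-0.0002,0,0,0,0.7],[0,0,-0.0002,0,0,0,0.4],[0,0,-0.0002,0,0,0,0],[0,0,-0.0002,0,0,0,-0.5],[0,0,-0.0002,0,0,0,-1],[0,0,-0.0002,0,0,0,-1],[0,0,-0.0002,0,0,0,-1],[0,0,-0.0002,0,0,0,-1],[0,0,-0.0002,0,0,0,-1],[0,0,-0.0002,0,0,0,-1]]]}}

```text
time_s: 34.1
ee_pos: [0.4484, -0.3551, 0.0663]
eef_rot: [3.142, 0.0, -0.225]
force: [-0.1, 0.3, 0.1]
grip_width: 0.0844
grip_force: 0.0
```

Emit:
{"fn": "arm_command", "kwargs": {"plan": [[[0,0,-0.005,0,0,0,-1],[0,0,-0.015,0,0,0,-1],[0,0,-0.03,0,0,0,-1],[0,0,-0.05,0,0,0,-1],[0,0,-0.07,0,0,0,-1],[0,0,-0.09,0,0,0,-1],[0,0,-0.11,0,0,0,-1],[0,0,-0.125,0,0,0,-1],[0,0,-0.137,0,0,0,-1],[0,0,-0.14,0,0,0,-1],[0,0,-0.14,0,0,0,-1]]]}}

```text
time_s: 35.2
ee_pos: [0.4484, -0.3551, 0.2067]
eef_rot: [3.141, -0.001, -0.225]
force: [-0.6, -0.6, -0.4]
grip_width: 0.0937
grip_force: 0.0
```

```bash
python3 - <<'E'
from h import *
w,_=grab('wrist');t,_=grab('top');s,_=grab('scene');o=ctrl.get_obs();print(o['time_s'],o['ee_pos'],o['grip_width'],o['force'])
X=cloud('wrist').reshape(-1,3);P=X[np.hypot(X[:,0]-.448,X[:,1]+.355)<.065]
for n,a,b in(('stand',.036,.044),('handle',.098,.115),('blade',.053,.068)):
    Q=P[(P[:,2]>a)&(P[:,2]<b)];r=cv2.minAreaRect((Q[:,:2]*1000).astype(np.float32));print(n,np.round(r[0],1),np.round(r[1],1),round(r[2],1),np.median(Q[:,2]).round(4))
cv2.imwrite('pics/f.png',cv2.vconcat([cv2.resize(w,(480,300)),cv2.resize(s[100:300,120:440],(480,300))]))
E
```

```text
35.35 [ 0.44818089 -0.35491432  0.20549952] 0.09377016061755604 [ 0.20228886 -0.60328957 -0.32629665]
stand [ 448.5 -355.1] [56.1 89.9] 77.0 0.0401
handle [ 448.9 -353.9] [15.7 23.6] 76.9 0.1049
blade [ 466. -358.] [15.4 14.5] 75.2 0.0612
```

View pics/f.png

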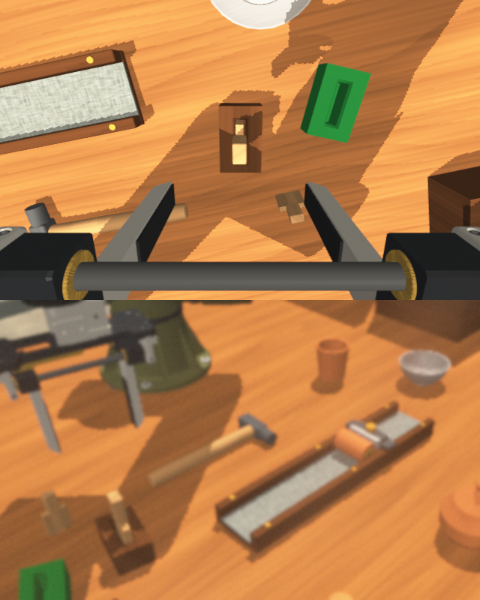

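The final view shows the paddle upright and fully down in its stand at (240,140), with its top at 0.105 m. The roller is against the homed jaw at (355,440). Handing in.

```bash
python3 -c "
from station import ctrl
print(ctrl.hand_in())"
```

```text
the job is handed in; nothing more can be done
None
```

The job is handed in at about 35 s: jaw home on its clamp block, roller bedded at about 10 N for 1.5 s and left touching the jaw, and the paddle back upright and fully down in its stand.

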